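Set the workholder on the bonding ring and hold its plug gauge at the read-off height

ROBOT

A 7-joint arm with a two-finger parallel gripper is mounted at the origin on the work surface. World frame = base frame: x ahead of the robot, y to its left, z up, the work surface at z = 0. Lengths are in m, angles in rad, forces in N, time in s.
With the tool pointing down it reaches from about 0.425 to 0.925 m from the base axis. Payload 6.8 kg.
Tool frame: the origin (TCP) lies at the very end of the fingers, on their centre line; the grasp point (between the pads) lies 19 mm behind it (r.grip_point_offset is the distance from the TCP to the grasp point, in m); z points along the fingers, y is the line along which they close (so a half turn about z gives the same grasp; the last joint's range is limited). The gripper opens to 85 mm and grips with 20 to 120 N. Pads are 22 mm wide; open, the fingers measure 114 mm over their backs; the gripper's body (76 mm by 85 mm) begins 54 mm behind the grasp point. The pads swing forward as they close: fully open they stand 13 mm farther back than shut.
Start: joints at [1.058, 0.477, 0.022, 1.555, -0.011, 1.109, -0.083], TCP at [0.266, -0.62, 0.198] pointing down, gripper open.
Joint ranges: [-2.96, 2.96], [-0.34, 2.1], [-1.41, 1.46], [0.24, 2.44], [-1.37, 4.51], [0.17, 1.92], [-2.96, 2.96]. Speed limits (rad/s): [2.39, 2.39, 3.14, 3.14, 3.14, 3.14, 3.14].

INTERFACE

Orientations are given as a rotation vector (axis times angle).
In Python, from bench import status, eyes, r gives the robot as it stands.
- The arm moves only by the shell command python3 -m crank 'ROWS' [OPENING] [FORCE]. ROWS is JSON, a list of rows, each a list of 6 numbers: the shift along the tool's x, y, z normalised to -1 to 1, where 1 is 0.02 m, then the turn, a rotation vector about the tool's x, y, z normalised to -1 to 1, where 1 is 45 degrees. A call has 1 to 12 rows; each row shifts and turns the commanded pose from where the row before left it, along the tool's axes as they then stand; what a row does not reach is not made up. A row lasts 1/10 s, in which the tool goes at most 50 mm and 8.59 degrees, less where a joint would pass 70% of its speed; a pose out of reach is approached as far as the arm can. A call with a number of a shift or a turn outside -1 to 1 is refused whole. A call with a gripper value outside its range is refused whole. OPENING is the opening, from 0 (shut) to 1 (fully open), set as the call begins (- or left out, the last holds). The fingers move at their own pace and stop on an object; FORCE is the grip in N (left out, the last holds). Time passes only in rows, so rows that do not move let the fingers close. It gives the time, the measured TCP pose, the force, the opening and the grip force at its end, in the units of the state.
- status.get_obs(): the state, without advancing time (a new reading comes with each control period).
- eyes.grab_frame(name): name is "side" or "top"; returns a dict with "image" (480x640x3 uint8, red, green, blue), "depth" (480x640 float32, m along the optical axis (not along the pixel's ray), 0 where there is no reading), "fovy" (degrees; the focal length in pixels is half the picture's height over the tangent of half this angle, whatever the lens; pixels are square), "cx", "cy" (the principal point, pixels), "k1" (the pictures are not rectified: a ray, as slopes to the right and down, at radius r is drawn at 1 + k1 r^2 times it, then the intrinsics apply), "world_to_cam" (4x4, takes a point from world to camera coordinates). Camera axes: x right, y up, looking along -z (the intrinsics and any distortion apply to the point x, -y, -z); pixel columns grow to the right and rows downward; lengths in m; the calibration is good to about 2 mm. A picture is of the moment at which its call begins.
- r.hand_in(): hands the job in; it is judged then, once.
The state is a dict: "clock": time; "joints": joint angles; "qvel": joint speeds; "tau": joint torques, N m; "tcp_pos": TCP position; "orientation": TCP orientation; "contact_force": force on the tool from outside, world axes, zero at the start; "moment": the same for the moment, N m; "grip_width": finger opening in m; "gripper_force": force on a finger pad.
Only numpy, scipy, OpenCV 4.12 (cv2) and the standard library are available. Lean on these libraries where they do the work, as an engineer would, in place of code of your own. Each camera call takes 0.05 s, during which the arm holds its last target. There are 200 camera calls.

TASK

Slide the round workholder over the deck, without lifting it, from the dark grey ring to the orange ring, its plug gauge fully home and its whole base inside the ring's outer edge. Then pull the plug straight up in its snug bore until the whole orange band shows but the blue band below stays hidden, without jamming it or shifting the workholder out of place. Finish holding the plug there, still and upright, the hand clear of the workholder; leave the other things alone.

Things in the scene. Friction and masses are not known exactly. Their poses are not given: they have to be found in the camera images.
- holder: Workholder: loose round stepped metal stage, about 0.85 kg, on the white deck (top 20 mm above the table). Origin: centre of its underside, z up. Steel base 100 mm across, 12 high; aluminium drum 68 across to 40; copper ring 84 across from 40 to 52; steel bush 44 across to the top at 72. Central vertical bore 15 across, 60 deep from the top. A level black handle sticks out along its own -x.
- handle_grip (a point): Middle of the black handle of the workholder, 100 mm from the holder's axis along its -x and 46 mm above its underside. The black bar is 64 mm long (along the holder's x, from 66 to 130 mm off the axis), 14 mm wide (along the holder's y) and 18 mm high; free below and on both sides. The axes are those of the holder.
- bore_mouth (a point): Centre of the bore's mouth, on the top face of the workholder, 72 mm above its underside. The axes are those of the holder.
- plug: Plug gauge, loose, 0.13 kg, in the bore. Origin on its axis under its flange (26 mm across, 4 thick), z up; fully home it is at bore_mouth, and its height over that is the draw. Below it a steel rod 14 across, 58 long (1 mm total clearance) with an orange band 16 to 28 mm and a blue band 40 to 52 mm below the origin: the right draw is 28 to 40 mm. Unsprung: slides freely, drops if let go.
- plug_knob (a point): Middle of the plug's round black knob, where to grip it, 27 mm above the plug's origin. The knob is 20 mm across and runs from 4 to 46 mm above the origin; a yellow dot marks its top.
- bond_mark: The orange ring painted on the deck, the bonding position: 124 mm outer and 110 mm inner diameter, with an orange centre dot. Origin at its centre, on the deck top. Its place differs from run to run.
- load_mark: The dark grey ring painted on the deck, same size, where the workholder stands at first.
- spare_mark: The blue ring painted on the deck, same size, not used. It is flat and may be slid over.
- spool: Bystander: brass wire spool, 50 mm across, 32 mm high, at the far edge of the deck.
- chip_tray: Bystander: black chip tray with nine cells, 100 x 100 x 14 mm, at the far edge of the deck.
- weight: Bystander: brass weight with a small knob, 36 mm across, 46 mm high, at the far edge of the deck.
- solvent_bottle: Bystander: amber bottle, 52 mm across, 110 mm high, at the left end of the deck.
- tweezers: Bystander: steel tweezers lying flat, 120 mm long, 5 mm thick, at the left end of the deck.
- dish: Bystander: shallow glass dish, 80 mm across, 18 mm high, at the right end of the deck.
- driver: Bystander: screwdriver lying flat, 150 mm long, at the right end of the deck.
Not all that is in view belongs to the job. There is more than one size of the holder; the job needs the larger. What is shaped like the plug but purple is not meant.

How it is judged:
On the way:
1. the workholder stands flat and still within the orange ring with the plug fully home (horizontal distance between holder and bond_mark below 0.012 m and height (world z) of holder below 0.023 m and angle between holder's own z axis and vertical below 0.035 rad and linear speed of holder below 0.02 m/s and z of plug in the frame of bore_mouth below 0.006 m), for 0.2 s.
At the end, for the whole second after the job is handed in: The workholder stands untouched, flat (3 mm, 2 deg) and still, within 12 mm of the orange ring's centre. The fingers hold the plug still, drawn out 28 to 40 mm (orange band out, blue hidden), within 3.4 deg of upright and of the bore, pressing on the bore under 10 N (horizontal distance between holder and bond_mark below 0.012 m and height (world z) of holder below 0.023 m and angle between holder's own z axis and vertical below 0.035 rad and linear speed of each of holder, plug below 0.02 m/s and z of plug in the frame of bore_mouth between 0.028 and 0.04 m and angle between the z axis of plug and the z axis of holder, either way round below 0.06 rad and angle between plug's own z axis and vertical below 0.06 rad and horizontal distance between plug and bore_mouth below 0.006 m and contact force between the fingers and plug above 1.5 N and contact force between plug and holder below 10 N and contact force between each of the arm, the fingers and holder below 0.5 N); the arm keeps its last pose, push and grip.
It fails at once if the workholder lifted off the deck (over 8 mm) or tipped (over 7 degrees) (height (world z) of holder above 0.028 m or angle between holder's own z axis and vertical above 0.12 rad).
It fails at once if the plug drawn so far that the blue band shows well above the bore (over 46 mm) (z of plug in the frame of bore_mouth above 0.046 m).
It fails at once if the plug jammed: forced against the bore with more than 40 N (contact force between plug and holder above 40 N).
It fails at once if a bystander moved by more than 20 mm (distance of any of spool, chip_tray, solvent_bottle, driver, dish, tweezers, weight from where it was at the start of the episode above 0.02 m).
It also fails if it takes over 48 s, if anything falls off the work surface, if the arm or the gripper's body presses on something with over 40 N, if the wrist force passes 120 N, or if a joint passes its speed limit or range.

## Working session

There is one attempt and no reset: what is moved stays moved. The work goes in short steps, Python scripts to look and compute and a shell command to move; the robot and the scene stay as the last step left them, time stands still between calls to the robot, and variables do not carry over. Pictures are saved under pics/ and viewed, at most 10 in all, crops included, and the job is handed in when it is done.

```bash
ls; mkdir -p pics; cat > h.py <<'E'
import numpy as np, cv2, pickle, sys
def load(n): return pickle.load(open(n,'rb'))
def K(f): 
    F=240/np.tan(np.radians(f['fovy'])/2); return F
def slopes(f,u,v):
    F=K(f); d=np.array([(u-f['cx'])/F,(v-f['cy'])/F]); s=d.copy()
    for _ in range(30): s=d/(1+f['k1']*(s@s))
    return s
def ray(f,u,v):
    s=slopes(f,u,v); W=np.linalg.inv(f['world_to_cam'])
    return W[:3,3], W[:3,:3]@np.array([s[0],-s[1],-1])
def atz(f,u,v,z):
    o,d=ray(f,u,v); return o+d*(z-o[2])/d[2]
def dep(f,u,v):
    o,d=ray(f,u,v); return o+d*f['depth'][int(round(v)),int(round(u))]
def tri(f,p,g,q):
    o1,d1=ray(f,*p);o2,d2=ray(g,*q)
    t=np.linalg.lstsq(np.c_[d1,-d2],o2-o1,rcond=None)[0]
    a=o1+d1*t[0];b=o2+d2*t[1]; return (a+b)/2,np.linalg.norm(a-b)
def proj(f,P):
    c=(f['world_to_cam']@np.r_[P,1])[:3]; s=np.array([c[0],-c[1]])/-c[2]
    s=s*(1+f['k1']*(s@s)); return s*K(f)+[f['cx'],f['cy']]
def cap(tag):
    from bench import eyes
    for n in('side','top'):
        f=eyes.grab_frame(n); pickle.dump(f,open(f'{n}_{tag}.pkl','wb')); cv2.imwrite(f'pics/{n}_{tag}.png',f['image'][:,:,::-1])
    return load(f'side_{tag}.pkl'),load(f'top_{tag}.pkl')
E
python3 - <<'E'
from h import *
from bench import status
s,t=cap('0')
for f in(s,t): print(f['fovy'],f['k1'],np.linalg.inv(f['world_to_cam'])[:3].round(3))
print(status.get_obs())
E
```

```text
pics
53.02841450547095 -0.060797975469164774 [[-0.987  0.125 -0.097  0.402]
 [-0.158 -0.752  0.64   0.634]
 [ 0.007  0.647  0.762  0.909]]
44.341495387227944 -0.1547171749141884 [[-0.012  0.997 -0.079  0.388]
 [-1.    -0.014 -0.019 -0.073]
 [-0.02   0.078  0.997  1.499]]
{'clock': 0.1, 'joints': array([ 1.05790751,  0.47772165,  0.02234706,  1.55632322, -0.01153491,
        1.10926832, -0.08308544]), 'qvel': array([ 0.00027171, -0.0030904 ,  0.00171083, -0.00431975,  0.00060858,
        0.00017677,  0.00013837]), 'tau': array([ 4.85373224e-03, -5.97755814e+01,  1.61396764e+00, -2.81951022e+01,
        1.28952228e-02,  5.04962954e-03,  2.85437397e-05]), 'tcp_pos': array([ 0.26560601, -0.6199345 ,  0.19723261]), 'orientation': array([-3.07595241e+00, -6.31222575e-01,  6.34327130e-04]), 'contact_force': array([ 0.26319738,  0.58699683, -0.4957452 ]), 'moment': array([ 0.02150959, -0.01612183, -0.05016597]), 'gripper_force': 0.0, 'grip_width': 0.08511444814671547}
```

View pics/top_0.png

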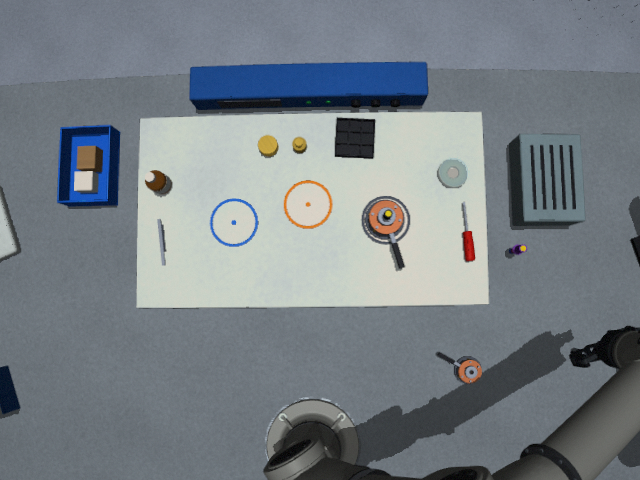

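View pics/side_0.png

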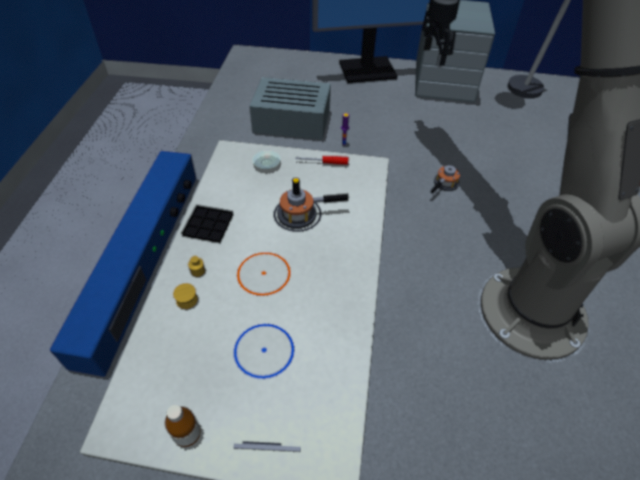

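The top view shows these candidates:
- **Holder:** the large one with its plug is at (386,216), on the dark grey ring, with the handle end at (400,265). The small holder, without a plug, is at (468,370) on the table.
- **Plug:** the real one has its yellow dot at (388,214). The purple decoy is at (517,250).
- **Rings:** orange centre at (308,204), blue at (234,222).

In the side view the holder is at (297,205), the knob top at (296,181), and the orange centre at (264,273). I choose the larger holder, standing on grey with the black-knob plug, and will check it in a crop.

```bash
python3 - <<'E'
from h import *
s,t=load('side_0.pkl'),load('top_0.pkl')
def crop(f,x,y,w,h,k): return cv2.resize(f['image'][y:y+h,x:x+w,::-1],None,fx=k,fy=k,interpolation=cv2.INTER_CUBIC)
a=crop(t,355,185,60,95,6); b=crop(s,265,165,95,70,6)[:,:435]
o=np.zeros((570,800,3),np.uint8); o[:,:360]=a; o[:420,365:800]=b
cv2.imwrite('pics/crop0.png',o)
m=lambda f,u,v:np.array([u,v])
P,e=tri(t,(308,204),s,(264,273)); print('bond tri',P.round(4),e.round(4), atz(t,308,204,.02).round(4),atz(s,264,273,.02).round(4))
# orange ring centroid by colour (ellipse fit) 
for f,n in((t,'t'),(s,'s')):
    hsv=cv2.cvtColor(f['image'],cv2.COLOR_RGB2HSV); M=cv2.inRange(hsv,(5,150,120),(22,255,255))
    c=proj(f,atz(t,308,204,.02)); yy,xx=np.nonzero(M); k=np.hypot(xx-c[0],yy-c[1])<32
    Q=np.array([atz(f,x,y,.02)[:2] for x,y in zip(xx[k],yy[k])]); C,r=cv2.minEnclosingCircle(Q.astype(np.float32)); print(n,k.sum(),C,r)
E
```

```text
bond tri [0.6101 0.002  0.0167] 0.0027 [0.611 0.002 0.02 ] [0.608  0.0044 0.02  ]
t 298 (0.6117701530456543, 0.0030011869966983795) 0.0611928328871727
s 121 (0.6096892952919006, 0.0037185922265052795) 0.06006259843707085
```

View pics/crop0.png

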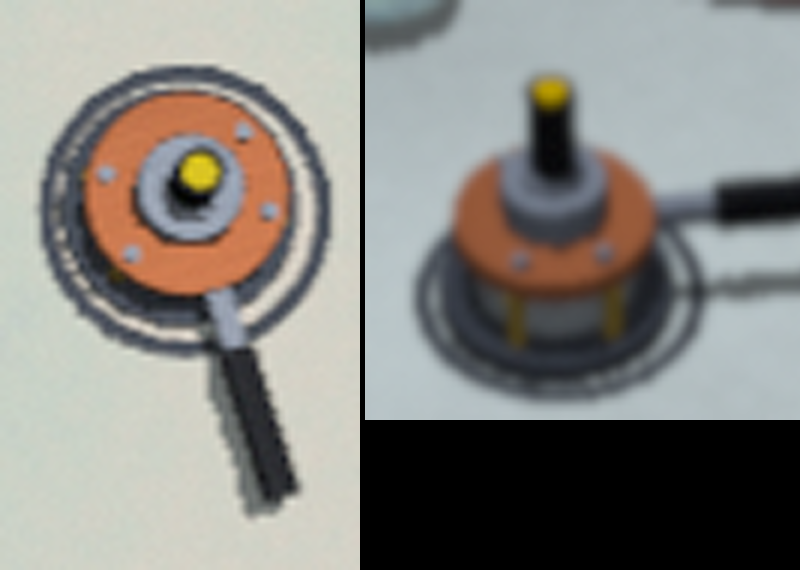

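The crop confirms the larger holder, standing on the dark ring with a black knob and yellow dot, plug home. Crop pixels: dot at (201,172) top and (550,92) side; handle bar from (237,350) to (282,492) in the top view.

```bash
python3 - <<'E'
from h import *
s,t=load('side_0.pkl'),load('top_0.pkl')
print('knobtop',tri(t,(388.1,213.2),s,(295.4,179.9)))
print('handle',tri(t,(397.9,254.8),s,(336.3,197.7)))
print('handle z.066+9', atz(t,397.9,254.8,.075), atz(s,336.3,197.7,.07))
a,b=atz(t,355+237/6,185+350/6,.075),atz(t,355+282/6,185+492/6,.075); print(a,b,np.linalg.norm(a-b),np.degrees(np.arctan2(*(a-b)[[1,0]])))
k=atz(t,388.1,213.2,.138);print('axis',k,atz(s,295.4,179.9,.138), np.degrees(np.arctan2(*(k-(a+b)/2)[[1,0]])))
E
```

```text
knobtop (array([ 0.56871436, -0.19058451,  0.13657119]), np.float64(0.0007015889958500975))
handle (array([ 0.4737438 , -0.21838479,  0.06649822]), np.float64(0.004260803089286709))
handle z.066+9 [ 0.4753585  -0.21748589  0.075     ] [ 0.47131619 -0.21476881  0.07      ]
[ 0.50334496 -0.20982149  0.075     ] [ 0.44564281 -0.22681303  0.075     ] 0.060151893886049974 16.408107951238698
axis [ 0.56887754 -0.19043595  0.138     ] [ 0.56804957 -0.18904278  0.138     ] 16.457354192966882
```

```bash
python3 -m crank '[[0,0,0,0,0,0.151],[0.78,-0.82,0,0,0,0],[0.78,-0.82,0,0,0,0],[0.78,-0.82,0,0,0,0],[0.78,-0.82,0,0,0,0],[0.78,-0.82,0,0,0,0],[0.78,-0.82,0,0,0,0],[0.78,-0.82,0,0,0,0],[0.78,-0.82,0,0,0,0],[0.78,-0.82,0,0,0,0],[0.78,-0.82,0,0,0,0]]' 1 30
python3 -m crank '[[0.78,-0.82,0,0,0,0],[0.78,-0.82,0,0,0,0],[0.78,-0.82,0,0,0,0],[0.78,-0.82,0,0,0,0],[0.78,-0.82,0,0,0,0],[0.78,-0.82,0,0,0,0],[0.78,-0.82,0,0,0,0],[0.78,-0.82,0,0,0,0],[0.78,-0.82,0,0,0,0],[0.78,-0.82,0,0,0,0],[0,0,0,0,0,0]]'
cat >> h.py <<'E'
def where(tx,ty,tz,yaw):
    "remaining shift in tool axes (units of 20 mm) and yaw turn (units of 45 deg)"
    from bench import status
    from scipy.spatial.transform import Rotation as R
    o=status.get_obs(); Rm=R.from_rotvec(o['orientation']).as_matrix()
    y=np.degrees(np.arctan2(Rm[1,0],Rm[0,0]))
    print('t',o['clock'],'tcp',o['tcp_pos'].round(4),'yaw',y.round(2),'tilt',Rm[:2,2].round(4),'F',o['contact_force'].round(1),'w',o['grip_width'].round(4),'gf',round(float(o['gripper_force']),1))
    print('rows',(Rm.T@(np.array([tx,ty,tz])-o['tcp_pos'])/.02).round(3),'turn',round((y-yaw)/45,3))
E
python3 -c "
from h import *
where(.4726,-.2182,.047,16.4)"
```

```text
clock: 1.2
tcp_pos: [0.3693, -0.418, 0.1977]
orientation: [-3.109, -0.448, 0.001]
contact_force: [0.3, -0.1, -0.3]
grip_width: 0.0848
gripper_force: 0.0
clock: 2.3
tcp_pos: [0.4739, -0.2142, 0.1979]
orientation: [-3.107, -0.456, -0.001]
contact_force: [0.5, 0.2, 0.6]
grip_width: 0.0855
gripper_force: 0.0Traceback (most recent call last):
  File "<string>", line 3, in <module>
    where(.4726,-.2182,.047,16.4)
    ~~~~~^^^^^^^^^^^^^^^^^^^^^^^^
  File "h.py", line 34, in where
    print('t',o['clock'],'tcp',o['tcp_pos'].round(4),'yaw',y.round(2),'tilt',Rm[:2,2].round(4),'F',o['contact_force'].round(1),'w',o['grip_width'].round(4),'gf',round(float(o['gripper_force']),1))
                                                                                                                                   ^^^^^^^^^^^^^^^^^^^^^
AttributeError: 'float' object has no attribute 'round'
```

```bash
sed -i "s/o\['grip_width'\].round(4)/round(float(o['grip_width']),4)/" h.py
python3 -m crank '[[0,0.17,0.9,0,0,0],[0,0,0.9,0,0,0],[0,0,0.9,0,0,0],[0,0,0.9,0,0,0],[0,0,0.9,0,0,0],[0,0,0.9,0,0,0],[0,0,0.8,0,0,0],[0,0,0.7,0,0,0],[0,0,0.6,0,0,0],[0,0,0,0,0,0]]' 
python3 - <<'E'
from h import *
where(.4726,-.2182,.047,16.4)
s,t=cap('1')
o=np.hstack([cv2.resize(s['image'][150:250,260:390,::-1],None,fx=4,fy=4,interpolation=3)[:,:], cv2.resize(t['image'][180:280,360:427,::-1],None,fx=4,fy=4,interpolation=3)]); cv2.imwrite('pics/c1.png',o)
E
```

```text
clock: 3.3
tcp_pos: [0.4722, -0.2209, 0.0465]
orientation: [-3.108, -0.447, 0.004]
contact_force: [-0.0, -0.4, -0.7]
grip_width: 0.0852
gripper_force: 0.0
t 3.3 tcp [ 0.4722 -0.2209  0.0465] yaw 16.38 tilt [-0.0028  0.0009] F [-0.  -0.4 -0.7] w 0.0852 gf 0.0
rows [ 0.058 -0.125 -0.023] turn -0.0
```

View pics/c1.png

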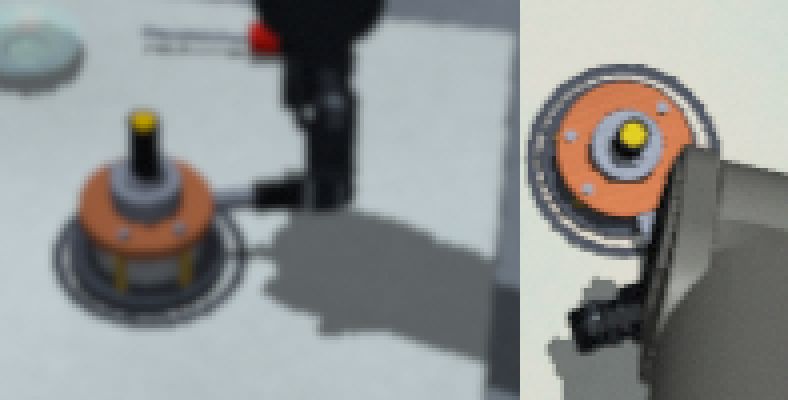

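The crop shows the hand at the handle: bar at (285,193), near finger at (325,150), holder untouched. I'll close the fingers next.

```bash
python3 -m crank '[[0,-0.1,0,0,0,0],[0,0,0,0,0,0],[0,0,0,0,0,0],[0,0,0,0,0,0],[0,0,0,0,0,0],[0,0,0,0,0,0],[0,0,0,0,0,0],[0,0,0,0,0,0]]' 0 30
python3 - <<'E'
from h import *
s,t=cap('2')
for f,n in((t,'t'),(s,'s')):
    hsv=cv2.cvtColor(f['image'],cv2.COLOR_RGB2HSV); M=cv2.inRange(hsv,(22,150,110),(34,255,255))
    c=proj(f,[.5685,-.19,.138]); yy,xx=np.nonzero(M); k=np.hypot(xx-c[0],yy-c[1])<8
    print(n,k.sum(),xx[k].mean(),yy[k].mean(),atz(f,xx[k].mean(),yy[k].mean(),.138))
where(.4726,-.2182,.047,16.4)
E
```

```text
clock: 4.2
tcp_pos: [0.473, -0.2191, 0.0481]
orientation: [-3.109, -0.448, 0.0]
contact_force: [-0.2, 0.2, -0.5]
grip_width: 0.0002
gripper_force: 0.0
t 34 387.9117647058824 213.2058823529412 [ 0.56886959 -0.18999661  0.138     ]
s 15 295.3333333333333 179.93333333333334 [ 0.56818333 -0.18890364  0.138     ]
t 4.3 tcp [ 0.473  -0.2191  0.0481] yaw 16.39 tilt [ 0. -0.] F [-0.3  0.1  0.1] w 0.0002 gf 0.0
rows [-0.005 -0.049  0.055] turn -0.0
```

```bash
python3 - <<'E'
from h import *
s,t=load('side_2.pkl'),load('top_2.pkl')
o=np.hstack([cv2.resize(s['image'][150:250,280:380,::-1],None,fx=5,fy=5,interpolation=3)[:,:], cv2.resize(t['image'][190:290,360:420,::-1],None,fx=5,fy=5,interpolation=3)]); cv2.imwrite('pics/c2.png',o)
print(proj(s,[.4726,-.2182,.066]),proj(s,[.473,-.219,.047]),proj(t,[.473,-.219,.047]))
E
```

```text
[335.88909405 197.82715648] [335.43865012 202.97206483] [397.40258946 256.45116176]
```

View pics/c2.png

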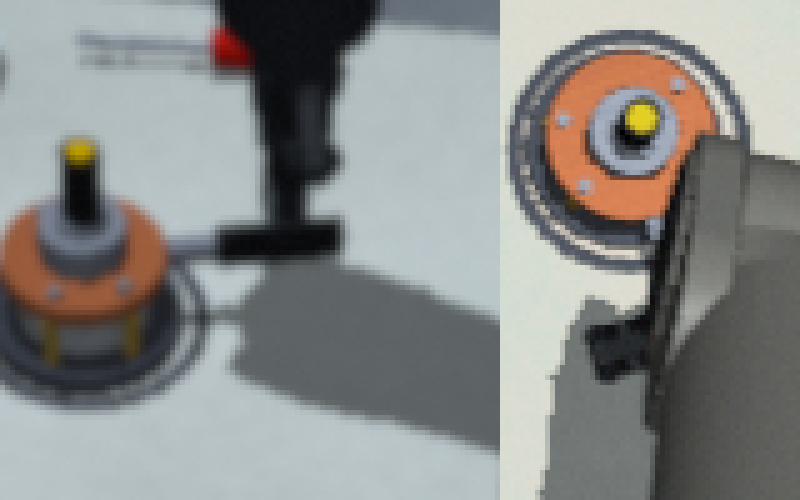

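```bash
python3 - <<'E'
from h import *
s,t=load('side_2.pkl'),load('top_2.pkl'); s1=load('side_1.pkl')
for v in range(176,208,2): print(v, dep(s,337,v).round(3), dep(s,326,v).round(3),'| open', dep(s1,343,v).round(3), dep(s1,331,v).round(3))
for u,v in((383,260),(378,258),(390,258)): print(u,v,dep(t,u,v).round(3))
E
```

```text
176 [ 0.472 -0.203  0.152] [ 0.513 -0.34   0.024] | open [ 0.455 -0.157  0.196] [ 0.491 -0.257  0.101]
178 [ 0.469 -0.178  0.169] [ 0.513 -0.335  0.021] | open [ 0.454 -0.153  0.193] [ 0.499 -0.337  0.022]
180 [ 0.468 -0.163  0.177] [ 0.512 -0.329  0.02 ] | open [ 0.454 -0.156  0.185] [ 0.498 -0.328  0.022]
182 [ 0.467 -0.159  0.174] [ 0.51  -0.317  0.023] | open [ 0.454 -0.16   0.175] [ 0.497 -0.319  0.024]
184 [ 0.467 -0.159  0.168] [ 0.51  -0.314  0.019] | open [ 0.453 -0.153  0.176] [ 0.496 -0.313  0.022]
186 [ 0.468 -0.176  0.146] [ 0.508 -0.302  0.023] | open [0.402 0.634 0.909] [ 0.495 -0.304  0.023]
188 [ 0.471 -0.211  0.107] [ 0.507 -0.296  0.021] | open [ 0.454 -0.173  0.145] [ 0.494 -0.299  0.02 ]
190 [ 0.47  -0.207  0.104] [ 0.506 -0.287  0.022] | open [ 0.453 -0.16   0.151] [ 0.493 -0.291  0.021]
192 [ 0.47  -0.212  0.093] [ 0.505 -0.279  0.023] | open [ 0.452 -0.151  0.153] [ 0.492 -0.286  0.018]
194 [ 0.47  -0.215  0.082] [ 0.504 -0.275  0.02 ] | open [ 0.451 -0.149  0.149] [ 0.485 -0.218  0.077]
196 [ 0.47  -0.214  0.077] [ 0.496 -0.209  0.078] | open [ 0.452 -0.167  0.126] [ 0.485 -0.213  0.075]
198 [ 0.469 -0.209  0.075] [ 0.496 -0.206  0.073] | open [ 0.452 -0.171  0.115] [ 0.484 -0.208  0.073]
200 [ 0.469 -0.21   0.067] [ 0.495 -0.204  0.069] | open [ 0.452 -0.169  0.11 ] [ 0.483 -0.205  0.069]
202 [ 0.472 -0.248  0.021] [ 0.495 -0.206  0.06 ] | open [ 0.451 -0.169  0.103] [ 0.483 -0.208  0.06 ]
204 [ 0.471 -0.244  0.018] [ 0.499 -0.235  0.023] | open [ 0.455 -0.246  0.019] [ 0.486 -0.235  0.025]
206 [ 0.47  -0.231  0.024] [ 0.498 -0.229  0.022] | open [ 0.455 -0.239  0.019] [ 0.485 -0.232  0.021]
383 260 [ 0.458 -0.174  0.175]
378 258 [ 0.463 -0.163  0.171]
390 258 [ 0.449 -0.168  0.421]
```

```bash
python3 -m crank '[[0,0,-0.7,0,0,0],[0,0,-0.8,0,0,0],[0,0,0,0,0,0]]' 0 30
python3 - <<'E'
from h import *
where(.4726,-.2182,.047,16.4)
s,t=cap('3')
print(proj(s,[.473,-.219,.077]))
for v in range(176,200): print(v,*[f"{u}:"+str(dep(s,u,v).round(3)) for u in (332,335,338,341)])
cv2.imwrite('pics/c3.png',cv2.resize(s['image'][150:230,290:390,::-1],None,fx=7,fy=7,interpolation=3))
E
```

```text
clock: 4.6
tcp_pos: [0.4748, -0.2197, 0.0807]
orientation: [3.107, 0.447, 0.006]
contact_force: [0.7, 0.6, -0.4]
grip_width: -0.0002
gripper_force: 0.0
t 4.6 tcp [ 0.4748 -0.2197  0.0807] yaw 16.39 tilt [ 0.0042 -0.0016] F [ 0.7  0.6 -0.4] w -0.0002 gf 0.0
rows [-0.089 -0.109  1.685] turn -0.0
[335.96550917 194.40609847]
176 332:[ 0.485 -0.221  0.134] 335:[ 0.475 -0.183  0.169] 338:[ 0.468 -0.189  0.165] 341:[ 0.462 -0.192  0.164]
177 332:[ 0.485 -0.217  0.135] 335:[ 0.477 -0.205  0.147] 338:[ 0.47  -0.21   0.144] 341:[ 0.464 -0.219  0.136]
178 332:[ 0.485 -0.221  0.127] 335:[ 0.476 -0.201  0.147] 338:[ 0.47  -0.207  0.142] 341:[ 0.463 -0.214  0.138]
179 332:[ 0.485 -0.222  0.124] 335:[ 0.476 -0.207  0.139] 338:[ 0.47  -0.208  0.139] 341:[ 0.463 -0.216  0.132]
180 332:[ 0.485 -0.218  0.124] 335:[ 0.476 -0.204  0.138] 338:[ 0.469 -0.206  0.137] 341:[ 0.463 -0.215  0.13 ]
181 332:[ 0.484 -0.217  0.122] 335:[ 0.476 -0.205  0.134] 338:[ 0.469 -0.21   0.131] 341:[ 0.463 -0.216  0.126]
182 332:[ 0.494 -0.319  0.024] 335:[ 0.476 -0.209  0.127] 338:[ 0.469 -0.209  0.128] 341:[ 0.462 -0.215  
[... 1210 characters left out ...]
] 341:[ 0.461 -0.228  0.075]
194 332:[ 0.483 -0.22   0.076] 335:[ 0.475 -0.216  0.08 ] 338:[ 0.468 -0.219  0.079] 341:[ 0.461 -0.22   0.079]
195 332:[ 0.482 -0.214  0.078] 335:[ 0.475 -0.215  0.079] 338:[ 0.468 -0.218  0.077] 341:[ 0.461 -0.221  0.075]
196 332:[ 0.482 -0.212  0.077] 335:[ 0.475 -0.216  0.074] 338:[ 0.468 -0.217  0.074] 341:[ 0.46  -0.218  0.074]
197 332:[ 0.482 -0.209  0.076] 335:[ 0.474 -0.207  0.079] 338:[ 0.467 -0.209  0.079] 341:[ 0.46  -0.214  0.075]
198 332:[ 0.481 -0.207  0.075] 335:[ 0.474 -0.213  0.071] 338:[ 0.467 -0.21   0.074] 341:[ 0.46  -0.215  0.071]
199 332:[ 0.481 -0.205  0.074] 335:[ 0.474 -0.211  0.069] 338:[ 0.467 -0.213  0.068] 341:[ 0.459 -0.214  0.068]
```

View pics/c3.png

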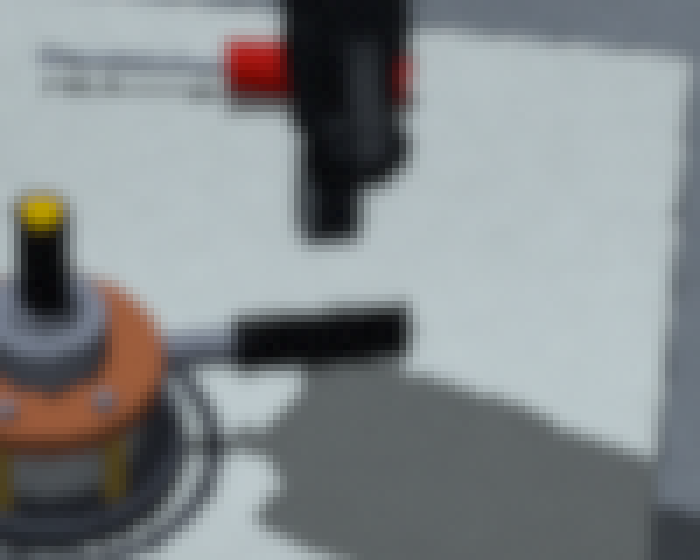

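The shut fingertips sit at row 184 in the side view (crop (330,240)). That is z ≈ 0.117 by depth, although the reported TCP z is 0.079, so the real tips are about 38 mm higher than reported. In xy the two agree. I'll open, descend by the measured gap and check again.

```bash
python3 -m crank '[[0,0,0,0,0,0],[0,0,0,0,0,0],[0,0,0,0,0,0],[0,0,0,0,0,0],[0,0,0.8,0,0,0],[0,0,0.8,0,0,0],[0,0,0.7,0,0,0],[0,0,0.6,0,0,0],[0,0,0.5,0,0,0],[0,0,0,0,0,0]]' 1 30
python3 - <<'E'
from h import *
where(.4726,-.2182,.009,16.4)
s,t=cap('4')
for v in range(194,216,1): print(v,*[f"{u}:"+str(dep(s,u,v).round(3)) for u in (337,340,343)])
E
```

```text
clock: 5.7
tcp_pos: [0.472, -0.2187, 0.0087]
orientation: [-3.108, -0.448, 0.003]
contact_force: [-1.3, 0.4, -0.1]
grip_width: 0.0853
gripper_force: 0.0
t 5.7 tcp [ 0.472  -0.2187  0.0087] yaw 16.4 tilt [-0.0023  0.0009] F [-1.3  0.4 -0.1] w 0.0853 gf 0.0
rows [ 0.035 -0.014 -0.014] turn 0.0
194 337:[ 0.466 -0.158  0.138] 340:[ 0.458 -0.153  0.144] 343:[ 0.452 -0.154  0.144]
195 337:[ 0.465 -0.154  0.139] 340:[ 0.458 -0.151  0.143] 343:[ 0.452 -0.158  0.137]
196 337:[ 0.465 -0.156  0.134] 340:[ 0.458 -0.151  0.14 ] 343:[ 0.451 -0.153  0.139]
197 337:[ 0.465 -0.157  0.13 ] 340:[ 0.458 -0.148  0.139] 343:[ 0.451 -0.154  0.135]
198 337:[ 0.465 -0.152  0.131] 340:[ 0.457 -0.148  0.136] 343:[ 0.451 -0.153  0.133]
199 337:[ 0.464 -0.152  0.128] 340:[ 0.457 -0.15   0.131] 343:[ 0.451 -0.151  0.132]
200 337:[ 0.464 -0.153  0.123] 340:[ 0.457 -0.148  0.13 ] 343:[ 0.45  -0.152  0.127]
201 337:[ 0.464 -0.152  0.122] 340:[ 0.458 -0.167  0.108] 343:[ 0.451 -0.164  0.112]
202 337:[ 0.464 -0.153  0.118] 340:[ 0.458 -0.163  0.109] 343:[ 0.451 -0.161  0.112]
203 337:[ 0.464 -0.15   0.118] 340:[ 0.457
[... 362 characters left out ...]
0.449 -0.148  0.108]
208 337:[ 0.463 -0.149  0.102] 340:[ 0.457 -0.168  0.083] 343:[ 0.45  -0.167  0.086]
209 337:[ 0.464 -0.171  0.076] 340:[ 0.457 -0.166  0.082] 343:[ 0.45  -0.169  0.08 ]
210 337:[ 0.464 -0.171  0.073] 340:[ 0.457 -0.168  0.077] 343:[ 0.45  -0.168  0.078]
211 337:[ 0.464 -0.172  0.068] 340:[ 0.456 -0.166  0.076] 343:[ 0.449 -0.167  0.076]
212 337:[ 0.464 -0.172  0.064] 340:[ 0.456 -0.168  0.07 ] 343:[ 0.449 -0.166  0.073]
213 337:[ 0.463 -0.168  0.065] 340:[ 0.456 -0.165  0.069] 343:[ 0.449 -0.169  0.067]
214 337:[ 0.463 -0.169  0.061] 340:[ 0.456 -0.167  0.064] 343:[ 0.451 -0.204  0.026]
215 337:[ 0.466 -0.203  0.021] 340:[ 0.458 -0.205  0.02 ] 343:[ 0.451 -0.206  0.02 ]
```

Open tips now measure z ≈ 0.061, as expected. Closing.

```bash
python3 -m crank '[[0,0,0,0,0,0],[0,0,0,0,0,0],[0,0,0,0,0,0],[0,0,0,0,0,0],[0,0,0,0,0,0],[0,0,0,0,0,0],[0,0,0,0,0,0]]' 0 30
cat >> h.py <<'E'
def dot(tag,guess,z=.138):
    s,t=cap(tag); r={}
    for f,n in((t,'t'),(s,'s')):
        hsv=cv2.cvtColor(f['image'],cv2.COLOR_RGB2HSV); M=cv2.inRange(hsv,(22,150,90),(34,255,255))
        c=proj(f,guess); yy,xx=np.nonzero(M); k=np.hypot(xx-c[0],yy-c[1])<10
        if k.sum()>3: r[n]=(xx[k].mean(),yy[k].mean()); print('dot',n,k.sum(),atz(f,*r[n],z).round(4))
    if len(r)==2: print('tri',tri(t,r['t'],s,r['s']))
E
python3 -c "
from h import *
where(.4726,-.2182,.009,16.4); dot('5',[.5685,-.19,.138])"
```

```text
clock: 6.5
tcp_pos: [0.4729, -0.2187, 0.0103]
orientation: [-3.109, -0.449, 0.0]
contact_force: [-2.1, 1.9, 5.2]
grip_width: 0.0137
gripper_force: 29.3
t 6.5 tcp [ 0.4729 -0.2187  0.0103] yaw 16.45 tilt [-0.0003  0.0002] F [-2.1  1.9  5.2] w 0.0137 gf 29.3
rows [-0.006 -0.029  0.067] turn 0.001
dot t 33 [ 0.5688 -0.1904  0.138 ]
dot s 20 [ 0.568  -0.1882  0.138 ]
tri (array([ 0.56879437, -0.19063045,  0.13570873]), np.float64(0.000571921067932296))
```

```bash
python3 -m crank '[[0.1,-0.18,0,0,0,0],[0.2,-0.36,0,0,0,0],[0.2,-0.36,0,0,0,0],[0.2,-0.36,0,0,0,0],[0.2,-0.36,0,0,0,0],[0.2,-0.36,0,0,0,0],[0.2,-0.36,0,0,0,0],[0.2,-0.36,0,0,0,0],[0.2,-0.36,0,0,0,0],[0.2,-0.36,0,0,0,0],[0.2,-0.36,0,0,0,0],[0.1,-0.18,0,0,0,0]]' 0 30
python3 -c "
from h import *
where(.5146,-.025,.009,16.4); dot('6',[.59,-.1,.138])"
```

```text
clock: 7.8
tcp_pos: [0.4928, -0.1332, 0.0103]
orientation: [3.108, 0.441, -0.0]
contact_force: [-1.2, -6.4, 2.5]
grip_width: 0.0136
gripper_force: 29.8
t 7.8 tcp [ 0.4928 -0.1332  0.0103] yaw 16.16 tilt [ 0.0002 -0.0023] F [-1.2 -6.4  2.5] w 0.0136 gf 29.8
rows [ 2.554 -4.891  0.055] turn -0.005
dot t 33 [ 0.59   -0.1069  0.138 ]
dot s 22 [ 0.5881 -0.1058  0.138 ]
tri (array([ 0.58930386, -0.10699422,  0.13677102]), np.float64(0.0018169986472321368))
```

```bash
python3 -m crank '[[0.15,-0.25,0,0,0,0],[0.24,-0.46,0,0,0,0],[0.24,-0.46,0,0,0,0],[0.24,-0.46,0,0,0,0],[0.24,-0.46,0,0,0,0],[0.24,-0.46,0,0,0,0],[0.24,-0.46,0,0,0,0],[0.24,-0.46,0,0,0,0],[0.24,-0.46,0,0,0,0],[0.24,-0.46,0,0,0,0],[0.2,-0.3,0,0,0,0],[0.1,-0.15,0,0,0,0]]' 0 30
python3 -m crank '[[0,0,0,0,0,0],[0,0,0,0,0,0]]' 0 30
python3 -c "
from h import *
where(.5146,-.025,.009,16.4); dot('7',[.61,0,.138])"
```

```text
clock: 9.1
tcp_pos: [0.5152, -0.0259, 0.0103]
orientation: [3.108, 0.441, -0.002]
contact_force: [-2.9, -9.8, 8.0]
grip_width: 0.0136
gripper_force: 31.3
clock: 9.3
tcp_pos: [0.5154, -0.0255, 0.0103]
orientation: [3.108, 0.442, -0.001]
contact_force: [-1.4, -6.5, 4.1]
grip_width: 0.0136
gripper_force: 30.5
t 9.3 tcp [ 0.5154 -0.0255  0.0103] yaw 16.18 tilt [-0.0003 -0.002 ] F [-1.4 -6.5  4.1] w 0.0136 gf 30.5
rows [-0.034 -0.034  0.067] turn -0.005
dot t 31 [ 6.132e-01 -6.000e-04  1.380e-01]
dot s 28 [0.6111 0.0022 0.138 ]
tri (array([ 6.12882764e-01, -4.89174232e-04,  1.34788056e-01]), np.float64(0.0017082659801228774))
```

Holder is within about 3 mm of the centre. A small nudge, then release and rise.

```bash
python3 -m crank '[[0,-0.15,0,0,0,0],[0,0,0,0,0,0]]' 0 30
python3 -m crank '[[0,0,0,0,0,0],[0,0,0,0,0,0],[0,0,0,0,0,0],[0,0,0,0,0,0],[0,0,0,0,0,0],[0,0,-0.4,0,0,0],[0,0,-0.8,0,0,0],[0,0,-1,0,0,0],[0,0,-1,0,0,0],[0,0,-1,0,0,0],[0,0,-1,0,0,0],[0,0,-0.8,0,0,0]]' 1 30
python3 -c "
from h import *
dot('8',[.61,0,.138]); where(.6115,.002,.085,16.4)
t=load('top_8.pkl');s=load('side_8.pkl')
cv2.imwrite('pics/c8.png',np.hstack([cv2.resize(t['image'][165:245,265:345,::-1],None,fx=5,fy=5,interpolation=3),cv2.resize(s['image'][210:310,215:315,::-1],None,fx=4,fy=4,interpolation=3)]))"
```

```text
clock: 9.6
tcp_pos: [0.5152, -0.0227, 0.0104]
orientation: [3.108, 0.441, 0.001]
contact_force: [0.5, -6.7, 3.2]
grip_width: 0.0136
gripper_force: 30.5
clock: 10.8
tcp_pos: [0.5151, -0.0201, 0.1319]
orientation: [3.109, 0.448, 0.002]
contact_force: [0.9, 0.1, -0.3]
grip_width: 0.0856
gripper_force: 0.0
dot s 29 [0.6113 0.0043 0.138 ]
t 10.9 tcp [ 0.5165 -0.02    0.1328] yaw 16.4 tilt [0.0048 0.0001] F [0.3 0.3 0.6] w 0.0855 gf 0.0
rows [4.859 0.281 2.412] turn -0.0
```

View pics/c8.png

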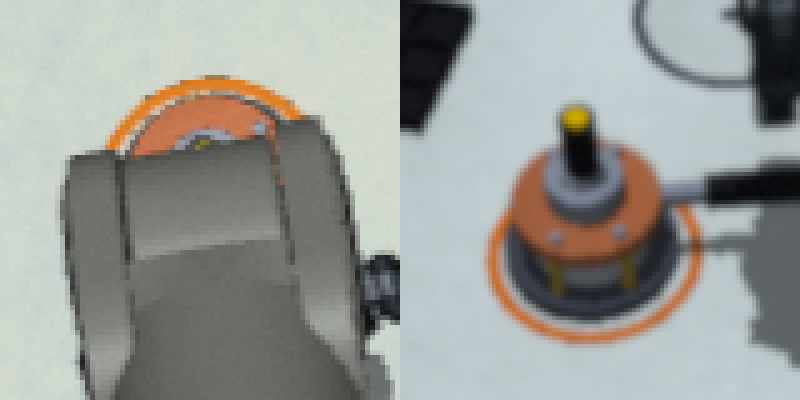

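Side view: the holder sits inside the orange ring, ring centre near (595,265) in the crop, knob dot at (576,118). The plug is home and the handle is free. Moving over the knob.

```bash
python3 -m crank '[[0.3,0.02,0,0,0,0],[0.5,0.03,0,0,0,0],[0.5,0.03,0,0,0,0],[0.5,0.03,0,0,0,0],[0.5,0.03,0,0,0,0],[0.5,0.03,0,0,0,0],[0.5,0.03,0,0,0,0],[0.5,0.03,0,0,0,0],[0.5,0.03,0,0,0,0],[0.5,0.02,0,0,0,0],[0.12,0,0,0,0,0],[0,0,0,0,0,0]]' 1 20
python3 -c "
from h import *
dot('9',[.61,0,.138]); where(.612,.0025,.066,16.4)
t=load('top_9.pkl');s=load('side_9.pkl')
cv2.imwrite('pics/c9.png',cv2.resize(s['image'][180:310,200:330,::-1],None,fx=4.5,fy=4.5,interpolation=3))"
```

```text
clock: 12.1
tcp_pos: [0.6109, 0.0024, 0.13]
orientation: [-3.109, -0.448, 0.0]
contact_force: [0.4, -0.1, 1.0]
grip_width: 0.0852
gripper_force: 0.0
t 12.2 tcp [0.6103 0.002  0.13  ] yaw 16.39 tilt [-0.0005 -0.0002] F [ 0.2 -0.4  0.6] w 0.0854 gf 0.0
rows [8.8e-02 1.0e-03 3.2e+00] turn -0.0
```

View pics/c9.png

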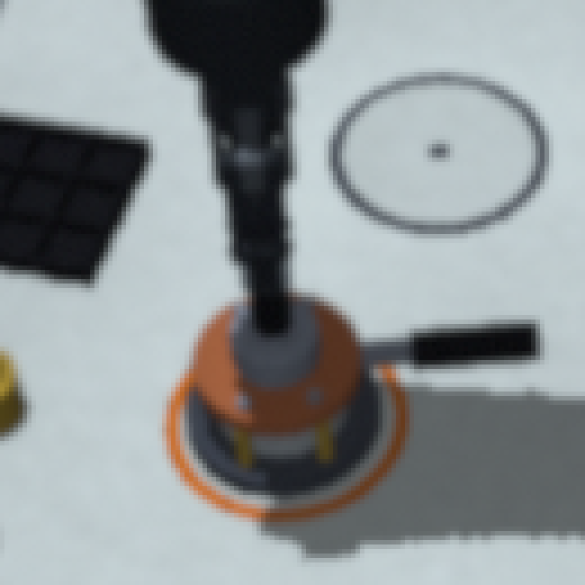

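The near finger (crop x 245–290) covers the knob, whose dot should fall at about (265,268), so they are aligned in x. Descending slowly.

```bash
python3 -m crank '[[0,0,0.4,0,0,0],[0,0,0.5,0,0,0],[0,0,0.5,0,0,0],[0,0,0.4,0,0,0],[0,0,0.4,0,0,0],[0,0,0.4,0,0,0],[0,0,0.3,0,0,0],[0,0,0.3,0,0,0],[0,0,0,0,0,0]]' 1 20
python3 -m crank '[[0,0,0,0,0,0],[0,0,0,0,0,0],[0,0,0,0,0,0],[0,0,0,0,0,0],[0,0,0,0,0,0],[0,0,0,0,0,0],[0,0,0,0,0,0]]' 0 20
python3 - <<'E'
from h import *
where(.612,.0025,.066,16.4); s,t=cap('10')
cv2.imwrite('pics/c10.png',cv2.resize(s['image'][200:300,205:315,::-1],None,fx=5,fy=5,interpolation=3))
E
```

```text
clock: 13.1
tcp_pos: [0.6101, 0.0022, 0.0652]
orientation: [-3.109, -0.448, 0.002]
contact_force: [-0.9, 0.7, 0.5]
grip_width: 0.0855
gripper_force: 0.0
clock: 13.8
tcp_pos: [0.6107, 0.003, 0.0664]
orientation: [-3.109, -0.449, -0.0]
contact_force: [-1.0, 3.2, 3.2]
grip_width: 0.0196
gripper_force: 21.0
t 13.8 tcp [0.6107 0.003  0.0664] yaw 16.43 tilt [0.0002 0.0007] F [-1.   3.2  3.2] w 0.0196 gf 21.0
rows [0.054 0.041 0.02 ] turn 0.001
```

View pics/c10.png

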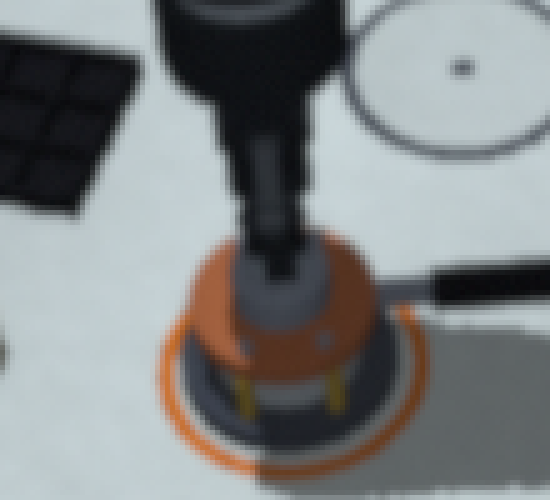

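Gripped at 19.6 mm: fingers on the knob at crop (280,255), holder still in the ring. I'll relieve the 3 N side load and draw up 20 mm first.

```bash
python3 -m crank '[[0,-0.05,0,0,0,0],[0,0,0,0,0,0],[0,0,-0.1,0,0,0],[0,0,-0.15,0,0,0],[0,0,-0.15,0,0,0],[0,0,-0.15,0,0,0],[0,0,-0.15,0,0,0],[0,0,-0.15,0,0,0],[0,0,-0.15,0,0,0],[0,0,0,0,0,0]]' 0 25
python3 -c "
from h import *
where(.612,.0025,.099,16.4)"
```

```text
clock: 14.9
tcp_pos: [0.6106, 0.0029, 0.0867]
orientation: [3.109, 0.448, 0.001]
contact_force: [-0.8, 0.3, -1.0]
grip_width: 0.0194
gripper_force: 24.5
t 14.9 tcp [0.6106 0.0029 0.0867] yaw 16.38 tilt [ 0.0006 -0.0003] F [-0.8  0.3 -1. ] w 0.0194 gf 24.5
rows [ 0.06   0.038 -0.617] turn -0.0
```

```bash
python3 -m crank '[[0,0,-0.12,0,0,0],[0,0,-0.15,0,0,0],[0,0,-0.15,0,0,0],[0,0,-0.13,0,0,0],[0,0,-0.1,0,0,0],[0,0,0,0,0,0],[0,0,0,0,0,0],[0,0,0,0,0,0]]' 0 25
python3 - <<'E'
from h import *
where(.612,.0025,.0995,16.4); s,t=cap('11')
c=s['image'][195:300,215:305,::-1]
cv2.imwrite('pics/c11.png',cv2.resize(c,None,fx=5.7,fy=5.7,interpolation=3))
A=np.array([.6115,.003])
for z in (.092,.0975,.1095,.1255): print(z,((proj(s,[*(A+[0,.007 if z>.092 else .022]),z])-[215,195])*5.7).round(0))
E
```

```text
clock: 15.7
tcp_pos: [0.6103, 0.0031, 0.099]
orientation: [3.109, 0.448, -0.0]
contact_force: [0.6, 0.1, -2.0]
grip_width: 0.0195
gripper_force: 24.5
t 15.7 tcp [0.6103 0.0031 0.099 ] yaw 16.4 tilt [-0.0003 -0.0001] F [ 0.6  0.1 -2. ] w 0.0195 gf 24.5
rows [ 0.073  0.055 -0.027] turn -0.0
0.092 [245. 373.]
0.0975 [253. 334.]
0.1095 [250. 314.]
0.1255 [247. 286.]
```

View pics/c11.png

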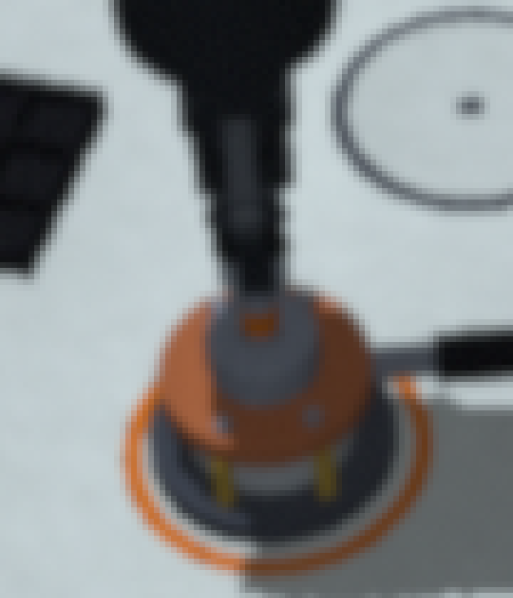

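The orange band shows whole above the bush at (260,323), rows 313–333. I predicted 314–334 for a draw of about 33 mm. No blue shows, the holder is still in the orange ring, and forces are low. Handing in.

```bash
python3 -c "
from bench import r
print(r.hand_in())"
```

```text
the job is handed in; nothing more can be done
None
```

I handed the job in at about 16 s: by my own measurements the workholder stands within about 3 mm of the orange ring's centre, and the gripper holds the plug still and upright at about 33 mm draw, with the orange band out and the blue hidden. The judge gave no verdict.

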